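# Unscrew the red lid of the chilli jar

## Robot

A 7-joint arm with a two-finger parallel gripper is mounted at the origin on the work surface. World frame = base frame: x ahead of the robot, y to its left, z up, the work surface at z = 0. Lengths are in m, angles in rad, forces in N, time in s.
With the tool pointing down it reaches from about 0.4 to 0.85 m from the base axis. Payload 4.5 kg.
Tool frame: the origin (TCP) lies midway between the tips of the shut fingers; the grasp point (between the pads) lies 19 mm behind it; z points along the fingers, y is the direction in which the jaws open and shut (so a half turn about z gives the same grasp; the last joint's range is limited). The gripper opens to 88 mm and grips with 3 to 60 N. Pads are 18 mm wide; open, the fingers measure 123 mm over their backs; the gripper's body (75 mm by 187 mm) begins 45 mm behind the grasp point.
Start: joints at [1.297, 0.689, -0.195, 1.565, 0.157, 0.902, -0.215], TCP at [0.189, -0.596, 0.239] pointing down, gripper open.
Joint ranges: [-3.01, 3.01], [-0.46, 2.08], [-1.47, 1.51], [0.13, 2.56], [-1, 4.14], [0.04, 2.09], [-2.66, 2.66]. Speed limits (rad/s): [2.57, 2.57, 3.14, 3.14, 3.14, 3.14, 3.14].

## Interface

Orientations are given as a unit quaternion [x, y, z, w].
In Python, from plant import get_state, snapshot, finish_job, find_in gives the robot as it stands.
- The arm moves only by the shell command python3 -m creep 'ROWS' [OPENING] [FORCE]. ROWS is JSON, one flat list of numbers, 6 for each row, row after row: the shift along the tool's x, y, z in mm, then the turn, a rotation vector about the tool's x, y, z in degrees. In form: [tx, ty, tz, wx, wy, wz, tx, ty, tz, wx, wy, wz, ...]. A call has 1 to 5 rows; each row shifts and turns the pose as measured when the row begins, along the tool's axes as they then stand; what a row does not reach is not made up. A row lasts 1/12 s, in which the tool goes at most 41.7 mm and 7.16 degrees, less where a joint would pass 70% of its speed; a pose out of reach is approached as far as the arm can. A call is refused whole if a number of a shift passes 41.7 or a number of a turn 7.16, either way. A call with a gripper value outside its range is refused whole. OPENING is the finger opening in mm, from 0 to 88.1, set as the call begins (- or left out, the last holds). The fingers move at their own pace and stop on an object; FORCE is the grip in N (left out, the last holds). Time passes only in rows, so rows that do not move let the fingers close. It gives the time, the measured TCP pose, the force and the opening at its end, in the units of the state.
- get_state(): the state, without advancing time (a new reading comes with each control period).
- snapshot(name): name is "scene" or "side" or "wrist"; returns a dict with "color" (384x512x3 uint8, red, green, blue), "intrinsics" (3x3 intrinsics, pixels), "extrinsics" (4x4, takes a point from world to camera coordinates). Camera axes: x right, y down, z forward; pixel columns grow to the right and rows downward; lengths in m; the calibration is good to about 2 mm. A picture is of the moment at which its call begins. There is no depth.
- finish_job(): hands the job in, once; it reports no verdict.
Trained networks look in the newest picture that a camera, given by its name, has taken for a name from the list of things; names that differ only in an ending like _2 or _b are one class to them, and where a whole thing is asked for, a point or a joint stands for the part that bears it (a point fixed in the world has none). Each returns a list of dicts, best first, with "score" (0 to 1); they miss things now and then, are a little off and sometimes report something else, mostly with a low value. They report only what shows in the picture. A call takes as long as a camera call. They do not tell look-alikes from the thing itself.
- find_in(thing, camera): "xy" ([column, row] in pixels, amid what is visible of it).
The state is a dict: "clock": time; "q": joint angles; "qd": joint speeds; "joint_torque": joint torques, N m; "tool_pos": TCP position; "eef_rot": TCP orientation; "contact_force": force on the tool from outside, world axes, zero at the start; "moment": the same for the moment, N m; "opening": opening from 0.0 (shut) to 1.0 (fully open).
Only numpy, scipy, OpenCV 4.12 (cv2) and the standard library are available. Lean on these libraries where they do the work, as an engineer would, in place of code of your own. Each camera call takes 0.05 s, during which the arm holds its last target.

## Task

Open the jar with the red lid: unscrew the lid anticlockwise with a few regripped twists until it comes free, lift it straight off, and set it down (do not drop it) right way up in the middle of the small round wooden board. Leave the jar with the green lid shut.

Things in the scene. Friction and masses are not known exactly. Their poses are not given: they have to be found in the camera images.
- red_lid: Round red ribbed screw lid, 52 mm wide, 34 mm high, 60 g, white stripe on top. Origin: centre of its underside, z up. It starts tight on a fixed white jar (76 mm wide, red band) whose shoulder is 85 mm above the table. Grip the sides above mid-height, any yaw. It keeps its height while turning (2 mm play), then lifts straight off; raise it 40 mm to clear the neck.
- red_thread (a joint): How far the red lid is unscrewed, rad: 0 tight (the start), growing anticlockwise seen from above. Lugs hold the lid down until about 2.3, then it can be lifted; a stop ends the turn at 2.5. Steady friction of about 0.25 N m; stays where it is left; the lid has about 0.1 rad of play before the thread follows. Needs two or more twists with a new grip between.
- board: Round light-wood board, 150 mm in diameter and 12 mm thick, lying flat and loose on the table, 450 g. Origin at the centre of its underside.
- green_lid: The same kind of lid in green, on an equal jar with a green band; not to be opened. Origin at the centre of its underside, 85 mm above the table.
Things that resemble listed ones, but are neither listed nor needed, are in the scene too. Of the things shaped like the red_lid, the red one is meant.

How it is judged:
On the way, in this order (a step that is already met when the one before it is completed fails the run):
1. the red lid has been unscrewed by at least 2.2 rad (value of joint red_thread above 2.2 rad), for 0.1 s.
2. the red lid is lifted clear of its jar (height (world z) of red_lid above 0.112 m), for 0.1 s.
3. the red lid is lowered in the grip to within 20 mm of the board's top, over its middle (horizontal distance between red_lid and board below 0.045 m and z of red_lid in the frame of board below 0.032 m and contact force between the fingers and red_lid above 0.5 N), for 0.05 s.
At the end, for the whole second after the job is handed in: The red lid lies at rest, right way up (within 10 degrees) and flat on the round board, its centre within 45 mm of the board's centre; the green lid is still on its jar (within 20 mm of where it was) (horizontal distance between red_lid and board below 0.045 m and z of red_lid in the frame of board between 0.008 and 0.018 m and angle between red_lid's own z axis and vertical below 0.17 rad and linear speed of red_lid below 0.02 m/s and distance of green_lid from where it was at the start of the episode below 0.02 m); the robot touches nothing.
It fails at once if the green lid is taken off its jar (moved by more than 20 mm) (distance of green_lid from where it was at the start of the episode above 0.02 m).
It also fails if it takes over 48 s, if anything falls off the work surface, if the arm or the gripper's body presses on something with over 40 N, if the wrist force passes 120 N, or if a joint passes its speed limit or range.

## Working session

There is one attempt and no reset: what is moved stays moved. The work goes in short steps, Python scripts to look and compute and a shell command to move; the robot and the scene stay as the last step left them, time stands still between calls to the robot, and variables do not carry over. Pictures are saved under pics/ and viewed, and the job is handed in when it is done.

```bash
ls; mkdir -p pics
python3 - <<'E'
from plant import *
import cv2
print(get_state())
for c in ["scene","side","wrist"]:
    s=snapshot(c); cv2.imwrite(f"pics/{c}0.png",s["color"][:,:,::-1]); print(c,s["intrinsics"].tolist(),s["extrinsics"].round(4).tolist())
    for t in ["red_lid","board","green_lid"]:
        print(t,[(d["xy"],round(d["score"],2)) for d in find_in(t,c)])
E
```

```text
pics
{'clock': 0.0, 'q': array([ 1.29679416,  0.68995122, -0.1944885 ,  1.56637658,  0.15731138,
        0.90246231, -0.21509945]), 'qd': array([ 5.16748382e-05, -4.87563000e-04,  1.42721638e-03, -1.41647856e-03,
       -1.52039473e-03,  1.66369092e-03,  9.95386355e-04]), 'joint_torque': array([-1.93633396e-04, -5.27571738e+01, -1.26709364e+00, -1.53432369e+01,
       -5.26558980e-02,  6.49948444e-03,  1.75238638e-04]), 'tool_pos': array([ 0.1890979 , -0.59503969,  0.23792114]), 'eef_rot': array([ 9.88174330e-01,  1.53331921e-01, -2.15015946e-04, -8.77342385e-04]), 'contact_force': array([ 0.69747657, -0.14761906, -0.66613426]), 'moment': array([-0.02336061,  0.03603957,  0.01456197]), 'opening': 1.0039206239739618}
scene [[429.90209405693497, 0.0, 257.3622322088259], [0.0, 429.90209405693497, 193.25017679152253], [0.0, 0.0, 1.0]] [[-0.3842, 0.9232, 0.0046, 0.2325], [0.7031, 0.2959, -0.6466, -0.3287], [-0.5983, -0.2452, -0.7628, 1.2359], [0.0, 0.0, 0.0, 1.0]]
red_lid [([163.4, 170.1], 0.86), ([155.9, 243.4], 0.86), ([183.0, 153.3], 0.85)]
board [([279.2, 203.2], 0.7), ([160.3, 171.6], 0.26)]
green_lid []
side [[361.0709892675028, 0.0, 254.574779145744], [0.0, 361.0709892675028, 195.7796769361583], [0.0, 0.0, 1.0]] [[0.829, -0.5592, 0.0002, -0.4797], [-0.4142, -0.6144, -0.6715, 0.2755], [0.3757, 0.5566, -0.741, 0.6438], [0.0, 0.0, 0.0, 1.0]]
red_lid [([345.5, 232.6], 0.9), ([327.0, 248.8], 0.71), ([277.0, 320.6], 0.68)]
board [([222.0, 225.1], 0.91)]
green_lid [([189.4, 133.9], 0.86)]
wrist [[319.61926441115423, 0.0, 255.61656243789048], [0.0, 319.61926441115423, 194.73897903004323], [0.0, 0.0, 1.0]] [[0.3039, -0.9527, -0.0008, -0.6257], [-0.9178, -0.293, 0.268, -0.0369], [-0.2556, -0.0808, -0.9634, 0.3893], [0.0, 0.0, 0.0, 1.0]]
red_lid []
board []
green_lid []
```

View pics/scene0.png

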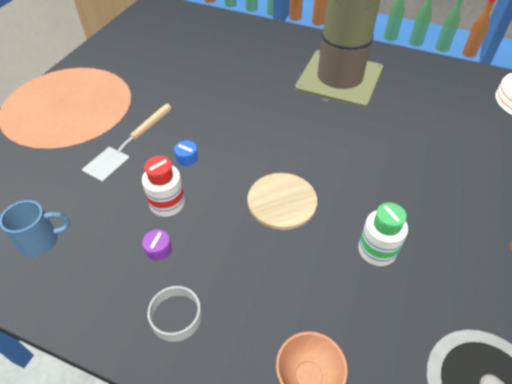

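View pics/side0.png

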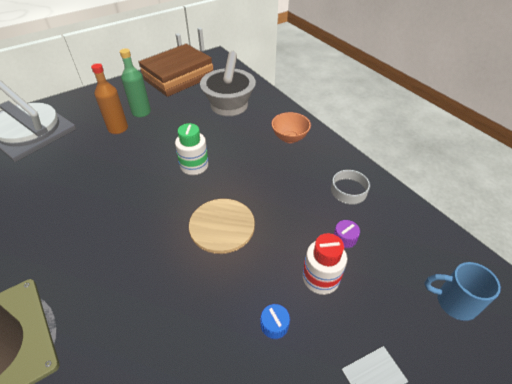

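View pics/wrist0.png

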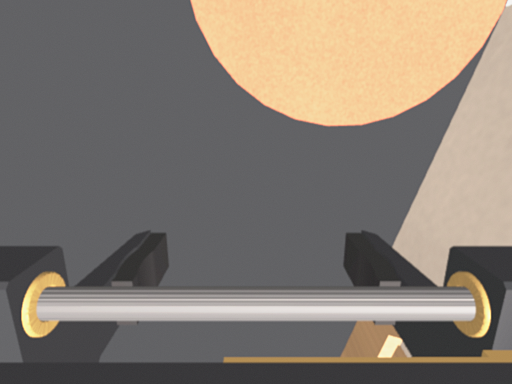

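The scene picture shows the red lid on its jar at about (158,170). The look-alikes are the loose blue lid (186,153), the loose purple lid (157,244) and the green lid on its jar (391,218). The round board is at (282,200), and the flat orange disc at (65,105) is not it. In the side picture the red lid is at (328,249), purple (347,233), blue (275,321), green (189,134) and the board (222,225). I choose the red one on the red-banded jar.

```bash
cat > h.py <<'E'
import numpy as np, cv2
from scipy.optimize import least_squares
def ray(s,uv):
    K=s["intrinsics"];E=s["extrinsics"];R=E[:3,:3];t=E[:3,3]
    d=R.T@np.linalg.solve(K,[uv[0],uv[1],1]);return -R.T@t,d
def atz(s,uv,z):
    o,d=ray(s,uv);return o+d*(z-o[2])/d[2]
def proj(s,P):
    P=np.atleast_2d(P);c=P@s["extrinsics"][:3,:3].T+s["extrinsics"][:3,3]
    p=c@s["intrinsics"].T;return p[:,:2]/p[:,2:]
def tri(l):
    A=np.zeros((3,3));b=np.zeros(3)
    for s,uv in l:
        o,d=ray(s,uv);d=d/np.linalg.norm(d);M=np.eye(3)-np.outer(d,d);A+=M;b+=M@o
    return np.linalg.solve(A,b)
def blob(mask,near,rad=40):
    n,l,st,c=cv2.connectedComponentsWithStats(mask.astype(np.uint8))
    k=[i for i in range(1,n) if st[i,4]>25 and np.hypot(*(c[i]-near))<rad]
    k=max(k,key=lambda i:st[i,4]);return l==k
def solid(x,y,r,z0,z1):
    a=np.linspace(0,2*np.pi,48,endpoint=False)
    return np.vstack([np.c_[x+r*np.cos(a),y+r*np.sin(a),np.full(48,z)] for z in (z0,z1)])
def fit(views,r,z0,z1,x0):
    """views:(s,mask). match bbox of the silhouettes of an upright cylinder"""
    def bb(p): return np.r_[p.min(0),p.max(0)]
    def f(v):
        o=[]
        for s,m in views:
            ys,xs=np.nonzero(m);o.append(bb(proj(s,solid(v[0],v[1],r,z0,z1)))-[xs.min(),ys.min(),xs.max(),ys.max()])
        return np.concatenate(o)
    q=least_squares(f,x0,loss='soft_l1');return q.x,f(q.x).round(1)
E
python3 - <<'E'
from plant import *
from h import *
S={c:snapshot(c) for c in("scene","side")}
def hsv(c): return cv2.cvtColor(S[c]["color"],cv2.COLOR_RGB2HSV).astype(int)
V=[];B=[];
for c,n,nb in(("scene",(158,170),(282,200)),("side",(328,249),(222,225))):
    h=hsv(c);red=((h[...,0]<6)|(h[...,0]>172))&(h[...,1]>180)&(h[...,2]>70)
    # stripe does not matter for bbox: close
    red=cv2.morphologyEx(red.astype(np.uint8),cv2.MORPH_CLOSE,np.ones((3,3)))
    V.append((S[c],blob(red,n,14)))
    w=(h[...,0]>8)&(h[...,0]<28)&(h[...,1]>50)&(h[...,2]>120)
    B.append((S[c],blob(w,nb,25)))
for v in V+B:
    ys,xs=np.nonzero(v[1]);print(xs.min(),ys.min(),xs.max(),ys.max(),xs.mean().round(1),ys.mean().round(1))
print("tri lid",tri([(V[0][0],(158,170)),(V[1][0],(328,249))]))
x0=atz(V[0][0],(158,170),.1)[:2]
print("lid",fit(V,.026,.085,.119,x0)); print("each",[fit([v],.026,.085,.119,x0)[0] for v in V])
x0=atz(B[0][0],(282,200),.01)[:2]
print("board",fit(B,.075,0,.012,x0),[fit([v],.075,0,.012,x0)[0] for v in B])
for c,(u,v) in(("scene",(158,170)),("side",(328,249))):
    im=S[c]["color"][v-50:v+60,u-50:u+60,::-1];cv2.imwrite(f"pics/crop_{c}.png",cv2.resize(im,(400,400),interpolation=cv2.INTER_CUBIC))
a,b=[cv2.imread(f"pics/crop_{c}.png") for c in("scene","side")];cv2.imwrite("pics/crop0.png",np.hstack([a,b]))
for n,z,p in(("purple",.034,[(157,240),(347,230)]),("blue",.034,[(186,150),(275,317)]),("green",.119,[(391,213),(189,129)]),("mug",.05,[(35,228),(465,290)])):
    print(n,[atz(S[c],q,z)[:2].round(3) for c,q in zip(S,p)])
E
```

```text
Traceback (most recent call last):
  File "h.py", line 19, in blob
    k=max(k,key=lambda i:st[i,4]);return l==k
ValueError: max() iterable argument is empty
```

```bash
python3 - <<'E'
from h import *
for c,(u,v),(x,y) in(("scene",(158,170),(282,200)),("side",(328,249),(222,225))):
    h=cv2.cvtColor(cv2.imread(f"pics/{c}0.png"),cv2.COLOR_BGR2HSV)
    print(h[v-4:v+12:4,u-8:u+10:6].tolist(),h[y,x])
E
cat > loc.py <<'E'
from h import *
S={}
for c in ("scene","side"):
    pass
E
sed -n 1,3p h.py
```

```text
[[[2, 118, 255], [25, 11, 255], [1, 159, 255]], [[3, 91, 255], [1, 159, 255], [1, 160, 255]], [[1, 164, 230], [1, 166, 247], [1, 172, 215]], [[1, 175, 179], [1, 177, 179], [1, 180, 183]]] [ 20  60 249]
[[[18, 15, 254], [18, 15, 250], [6, 49, 243]], [[1, 188, 239], [1, 193, 237], [1, 191, 238]], [[1, 189, 186], [1, 189, 238], [1, 194, 237]], [[1, 173, 147], [0, 185, 181], [1, 193, 209]]] [ 19  83 227]
import numpy as np, cv2
from scipy.optimize import least_squares
def ray(s,uv):
```

```bash
cat > loc.py <<'E'
from h import *
from plant import *
S={c:snapshot(c) for c in("scene","side")}
def hsv(c): return cv2.cvtColor(S[c]["color"],cv2.COLOR_RGB2HSV).astype(int)
V=[];B=[];
for c,n,nb in(("scene",(158,170),(282,200)),("side",(328,249),(222,225))):
    h=hsv(c);red=((h[...,0]<8)|(h[...,0]>170))&(h[...,1]>110)&(h[...,2]>60)
    red=cv2.morphologyEx(red.astype(np.uint8),cv2.MORPH_CLOSE,np.ones((3,3)))
    V.append((S[c],blob(red,n,14)))
    w=(h[...,0]>8)&(h[...,0]<28)&(h[...,1]>40)&(h[...,2]>120)
    B.append((S[c],blob(w,nb,25)))
for v in V+B:
    ys,xs=np.nonzero(v[1]);print(xs.min(),ys.min(),xs.max(),ys.max(),xs.mean().round(1),ys.mean().round(1))
print("tri lid",tri([(V[0][0],(158,170)),(V[1][0],(328,249))]))
x0=atz(V[0][0],(158,170),.1)[:2]
print("lid",fit(V,.026,.085,.119,x0)); print("each",[fit([v],.026,.085,.119,x0)[0] for v in V])
x0=atz(B[0][0],(282,200),.01)[:2]
print("board",fit(B,.075,0,.012,x0),[fit([v],.075,0,.012,x0)[0] for v in B])
for c,(u,v) in(("scene",(158,170)),("side",(328,249))):
    im=S[c]["color"][v-50:v+60,u-50:u+60,::-1];cv2.imwrite(f"pics/crop_{c}.png",cv2.resize(im,(400,400),interpolation=cv2.INTER_CUBIC))
a,b=[cv2.imread(f"pics/crop_{c}.png") for c in("scene","side")];cv2.imwrite("pics/crop0.png",np.hstack([a,b]))
for n,z,p in(("purple",.034,[(157,240),(347,230)]),("blue",.034,[(186,150),(275,317)]),("green",.119,[(391,213),(189,129)]),("mug",.05,[(35,228),(465,290)])):
    print(n,[atz(S[c],q,z)[:2].round(3) for c,q in zip(S,p)])
E
python3 loc.py
```

```text
144 156 171 184 158.8 170.3
314 233 344 265 328.1 249.4
247 172 317 229 281.9 200.7
189 198 254 253 221.5 225.5
tri lid [ 0.59063027 -0.22236371  0.10370618]
lid (array([ 0.5919185 , -0.22294705]), array([-1.8, -0.2,  0.5,  2.4, -1.2, -0.6,  0.1,  1.4]))
each [array([ 0.58826817, -0.22350196]), array([ 0.59354721, -0.22258386])]
board (array([0.48965163, 0.00743101]), array([-0.6,  0.6, -1.3,  0.4, -1.7, -0.3, -0.8, -0.1])) [array([0.48771182, 0.00884426]), array([0.49175009, 0.00540008])]
purple [array([ 0.7  , -0.172]), array([ 0.698, -0.18 ])]
blue [array([ 0.458, -0.241]), array([ 0.454, -0.25 ])]
green [array([0.531, 0.228]), array([0.536, 0.222])]
mug [array([ 0.775, -0.395]), array([ 0.772, -0.41 ])]
```

View pics/crop0.png

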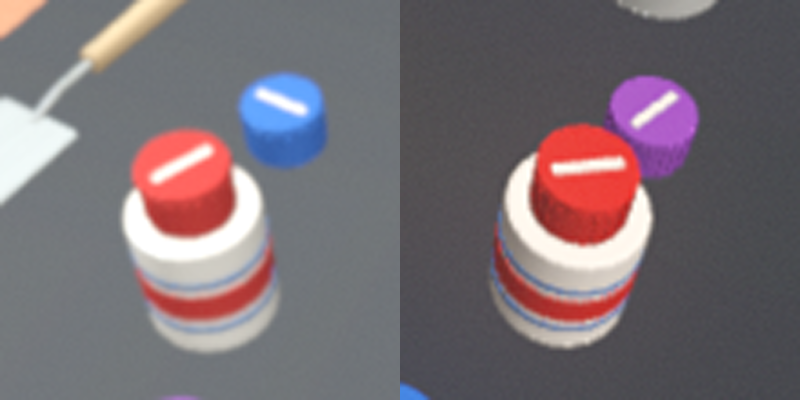

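The crop confirms a red ribbed lid with a white stripe on the white, red-banded jar; the blue and purple lids lie loose on the table. Both cameras agree on the positions: lid at about (0.591, -0.223), height about right, and board centre at about (0.490, 0.007). Moving now.

```bash
python3 -m creep '[37,-17,0,0,0,0,37,-17,0,0,0,0,37,-17,0,0,0,0,37,-17,0,0,0,0,37,-17,0,0,0,0]' 88; python3 -m creep '[37,-17,0,0,0,0,37,-17,0,0,0,0,37,-17,0,0,0,0,37,-17,0,0,0,0,37,-17,0,0,0,0]'
cat > st.py <<'E'
from plant import *
import numpy as np,sys
from scipy.spatial.transform import Rotation as R
s=get_state();r=R.from_quat(s["eef_rot"]);p=s["tool_pos"]
print("t",round(s["clock"],2),"p",p.round(4),"yaw",np.degrees(np.arctan2(r.as_matrix()[1,0],r.as_matrix()[0,0])).round(1),"tilt xy of z",r.as_matrix()[:2,2].round(4),"q",s["q"].round(2),"op",round(s["opening"]*88,1),"F",s["contact_force"].round(1),"M",s["moment"].round(2))
if len(sys.argv)>3:
    print("delta tool mm",(r.inv().apply(np.array(sys.argv[1:4],float)-p)*1000).round(1))
    # rotvec to point straight down keeping yaw
    m=r.as_matrix();a=np.arctan2(m[1,0],m[0,0]);d=R.from_matrix([[np.cos(a),np.sin(a),0],[np.sin(a),-np.cos(a),0],[0,0,-1]])
    print("levelling deg",np.degrees((r.inv()*d).as_rotvec()).round(2))
E
python3 st.py .591 -.223 .18
```

```text
clock: 1.22
tool_pos: [0.3335, -0.4656, 0.2371]
eef_rot: [0.99, 0.141, -0.004, 0.004]
contact_force: [0.8, -0.2, 0.7]
opening: 0.997
clock: 1.63
tool_pos: [0.491, -0.328, 0.2359]
eef_rot: [0.99, 0.14, -0.003, 0.005]
contact_force: [0.1, -1.2, -0.2]
opening: 0.996
t 1.63 p [ 0.491  -0.328   0.2359] yaw 16.1 tilt xy of z [-0.0051 -0.01  ] q [ 0.58  0.64 -0.14  1.68  0.13  0.83 -0.9 ] op 87.7 F [ 0.1 -1.2 -0.2] M [-0.07 -0.04 -0.02]
delta tool mm [125.6 -73.6  54.3]
levelling deg [0.47 0.44 0.  ]
```

```bash
python3 -m creep '[33,-19,5,0.1,0.1,0,33,-19,5,0.1,0.1,0,33,-19,5,0.1,0.1,0,30,-17,5,0.1,0.1,0,5,-3,5,0,0,0]'; python3 -m creep '[0,0,0,0,0,0,0,0,0,0,0,0]'; python3 st.py .591 -.223 .18
python3 - <<'E'
from plant import *
from h import *
s=snapshot("wrist");cv2.imwrite("pics/w1.png",s["color"][:,:,::-1]);print(find_in("red_lid","wrist"))
print("lid top centre expected px",proj(s,[.591,-.223,.119]))
E
```

```text
clock: 2.05
tool_pos: [0.6111, -0.2015, 0.2109]
eef_rot: [0.989, 0.146, 0.005, -0.001]
contact_force: [-0.2, 0.8, -0.4]
opening: 0.998
clock: 2.22
tool_pos: [0.6124, -0.1976, 0.2095]
eef_rot: [0.989, 0.149, 0.005, -0.002]
contact_force: [0.2, 0.3, -0.5]
opening: 0.999
t 2.22 p [ 0.6124 -0.1976  0.2095] yaw 17.1 tilt xy of z [0.0088 0.0052] q [ 0.31  0.74 -0.13  1.54  0.1   0.85 -1.12] op 87.9 F [ 0.2  0.3 -0.5] M [ 0.01 -0.02  0.02]
delta tool mm [-28.2  18.   29.2]
levelling deg [-0.14 -0.57  0.  ]
[{'xy': [273.3, 226.0], 'score': 0.97}, {'xy': [259.7, 79.6], 'score': 0.6}]
lid top centre expected px [[277.34891818 234.21419283]]
```

View pics/w1.png

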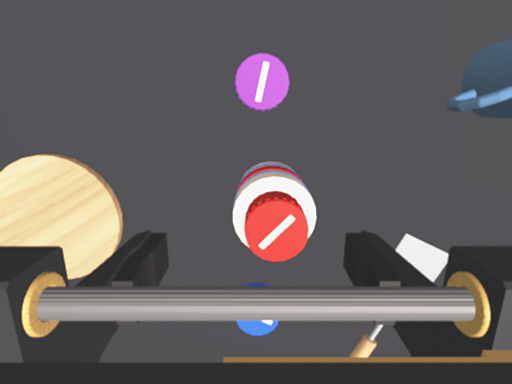

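The wrist picture shows the red lid's top at about (277,231) against an expected (277,234), so the estimate holds within 2–3 mm. The jar neck is clear around it. I'll centre, then descend.

```bash
python3 - <<'E'
from plant import *
from h import *
s=snapshot("wrist");h=cv2.cvtColor(s["color"],cv2.COLOR_RGB2HSV).astype(int)
red=((h[...,0]<8)|(h[...,0]>170))&(h[...,1]>110)&(h[...,2]>220)
m=blob(red,(277,231),25);c,r=cv2.minEnclosingCircle(np.argwhere(m)[:,::-1].astype(np.float32));print(c,r,atz(s,c,.119))
E
python3 -m creep '[-9,6,6,0,-0.2,0,-9,6,6,0,-0.2,0,-7,5,6,0,-0.2,0,-2,1,6,0,0,0,0,0,4,0,0,0]'; python3 -m creep '[0,0,0,0,0,0,0,0,0,0,0,0]'; python3 st.py .591 -.223 .092
```

```text
(274.0401916503906, 226.79135131835938) 32.59959030151367 [ 0.59485501 -0.22067172  0.119     ]
clock: 2.78
tool_pos: [0.5843, -0.2366, 0.1813]
eef_rot: [0.99, 0.141, -0.002, 0.002]
contact_force: [-0.1, 0.4, -0.4]
opening: 0.998
clock: 2.95
tool_pos: [0.5824, -0.2378, 0.1795]
eef_rot: [0.99, 0.14, -0.003, 0.002]
contact_force: [0.4, -0.4, 0.6]
opening: 0.998
t 2.95 p [ 0.5824 -0.2378  0.1795] yaw 16.1 tilt xy of z [-0.0063 -0.0047] q [ 0.37  0.76 -0.12  1.61  0.12  0.78 -1.09] op 87.8 F [ 0.4 -0.4  0.6] M [0.02 0.   0.  ]
delta tool mm [ 13.  -12.1  87.4]
levelling deg [0.16 0.42 0.  ]
```

```bash
python3 -m creep '[8,-8,8,0.1,0.3,0,0,0,8,0,0,0,0,0,8,0,0,0,0,0,8,0,0,0,0,0,0,0,0,0]'; python3 -m creep '[0,0,0,0,0,0]'; python3 st.py .592 -.2225 .093
```

```text
clock: 3.37
tool_pos: [0.5902, -0.2242, 0.1443]
eef_rot: [0.99, 0.142, 0.0, -0.0]
contact_force: [-0.1, -0.9, 0.2]
opening: 0.998
clock: 3.45
tool_pos: [0.5901, -0.2237, 0.1436]
eef_rot: [0.99, 0.142, 0.0, -0.0]
contact_force: [-0.5, 0.3, 0.5]
opening: 1.0
t 3.45 p [ 0.5901 -0.2237  0.1436] yaw 16.4 tilt xy of z [0.     0.0008] q [ 0.35  0.81 -0.11  1.63  0.13  0.71 -1.11] op 88.0 F [-0.5  0.3  0.5] M [0.05 0.02 0.06]
delta tool mm [ 2.2 -0.6 50.6]
levelling deg [-0.05 -0.01  0.  ]
```

Single rows are accurate, so I'll keep them slow. Descending to the grip height.

```bash
python3 -m creep '[2,-0.6,10,0,0,0,0,0,10,0,0,0,0,0,10,0,0,0,0,0,8,0,0,0,0,0,0,0,0,0]'; python3 -m creep '[0,0,0,0,0,0]'; python3 st.py .592 -.2225 .093
python3 - <<'E'
from plant import *
from h import *
s=snapshot("wrist");cv2.imwrite("pics/w2.png",s["color"][:,:,::-1])
E
```

```text
clock: 3.87
tool_pos: [0.5922, -0.2225, 0.1017]
eef_rot: [0.99, 0.142, 0.0, -0.0]
contact_force: [-0.1, 0.3, -0.0]
opening: 0.999
clock: 3.95
tool_pos: [0.5919, -0.2225, 0.1009]
eef_rot: [0.99, 0.142, -0.0, -0.0]
contact_force: [0.5, -0.2, -0.1]
opening: 0.997
t 3.95 p [ 0.5919 -0.2225  0.1009] yaw 16.4 tilt xy of z [-0.0006  0.0008] q [ 0.34  0.87 -0.1   1.65  0.14  0.63 -1.12] op 87.8 F [ 0.5 -0.2 -0.1] M [ 0.04 -0.02 -0.01]
delta tool mm [0.1 0.  7.9]
levelling deg [-0.05  0.02 -0.  ]
```

View pics/w2.png

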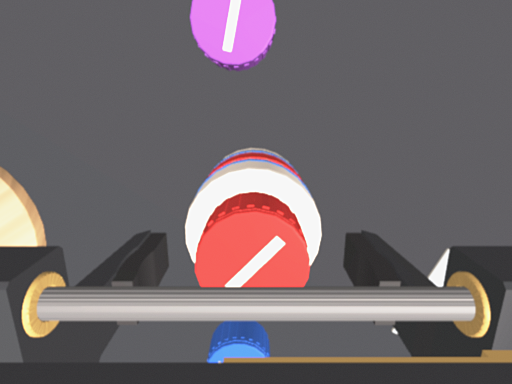

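The lid's top is at column ~252 between fingers centred on 256, so it is well centred. Down 8 mm and grip.

```bash
python3 -m creep '[0,0,7,0,0,0,0,0,1,0,0,0]'; python3 -m creep '[0,0,0,0,0,0,0,0,0,0,0,0,0,0,0,0,0,0,0,0,0,0,0,0,0,0,0,0,0,0]' 30 35;  python3 st.py .592 -.2225 .093
```

```text
clock: 4.17
tool_pos: [0.5922, -0.2228, 0.093]
eef_rot: [0.99, 0.142, 0.0, -0.0]
contact_force: [-1.0, -0.0, -0.4]
opening: 0.997
clock: 4.58
tool_pos: [0.5928, -0.2231, 0.0937]
eef_rot: [0.99, 0.142, 0.001, 0.0]
contact_force: [-0.6, 1.2, -0.3]
opening: 0.647
t 4.58 p [ 0.5928 -0.2231  0.0937] yaw 16.3 tilt xy of z [ 0.002  -0.0002] q [ 0.34  0.88 -0.1   1.65  0.14  0.61 -1.12] op 56.9 F [-0.6  1.2 -0.3] M [0.08 0.02 0.03]
delta tool mm [-0.6 -0.8  0.7]
levelling deg [ 0.04 -0.11 -0.  ]
```

```bash
python3 -m creep '[0,0,0,0,0,0,0,0,0,0,0,0,0,0,0,0,0,0]';  python3 -m creep '[0,0,0,0,0,-5,0,0,0,0,0,-5,0,0,0,0,0,-5,0,0,0,0,0,-5,0,0,0,0,0,-5]';python3 st.py .592 -.2225 .093
```

```text
clock: 4.83
tool_pos: [0.5928, -0.222, 0.0939]
eef_rot: [0.99, 0.142, 0.001, -0.0]
contact_force: [0.2, -0.1, -1.4]
opening: 0.58
clock: 5.25
tool_pos: [0.5931, -0.2207, 0.094]
eef_rot: [0.933, 0.36, 0.001, -0.001]
contact_force: [-0.3, 0.3, -0.0]
opening: 0.58
t 5.25 p [ 0.5931 -0.2207  0.094 ] yaw 42.2 tilt xy of z [0.002  0.0024] q [ 0.41  0.89 -0.22  1.65  0.29  0.63 -0.81] op 51.0 F [-0.3  0.3 -0. ] M [ 0.24  0.02 -0.25]
delta tool mm [-2.   0.7  1. ]
levelling deg [-0.02 -0.18  0.  ]
```

Gripped at 51 mm. The yaw has turned +26° against -0.25 N m, so the thread is following. Continuing with a small re-centring.

```bash
python3 -m creep '[-1,0,0,0,0,-5.5,-0.5,0,0,0,0,-5.5,0,0,0,0,0,-5.5,0,0,0,0,0,-5.5,0,0,0,0,0,-5.5]';python3 st.py .592 -.2225 .093; python3 -m creep '[0,0,0,0,0,-5.5,0,0,0,0,0,-5.5,0,0,0,0,0,-5.5,0,0,0,0,0,0]';python3 st.py .592 -.2225 .093
```

```text
clock: 5.67
tool_pos: [0.5928, -0.2201, 0.094]
eef_rot: [0.815, 0.579, 0.003, -0.001]
contact_force: [-0.5, 1.9, -0.8]
opening: 0.582
t 5.67 p [ 0.5928 -0.2201  0.094 ] yaw 70.8 tilt xy of z [0.0038 0.0053] q [ 0.48  0.9  -0.36  1.65  0.45  0.67 -0.44] op 51.2 F [-0.5  1.9 -0.8] M [ 0.17  0.04 -0.3 ]
delta tool mm [-2.5 -0.   1. ]
levelling deg [ 0.11 -0.36 -0.  ]
clock: 6.0
tool_pos: [0.5925, -0.2199, 0.094]
eef_rot: [0.719, 0.695, 0.004, -0.001]
contact_force: [0.6, 0.5, 0.0]
opening: 0.58
t 6.0 p [ 0.5925 -0.2199  0.094 ] yaw 88.0 tilt xy of z [0.0037 0.0071] q [ 0.52  0.91 -0.44  1.64  0.54  0.7  -0.22] op 51.1 F [0.6 0.5 0. ] M [ 0.07 -0.03 -0.12]
delta tool mm [-2.6 -0.5  0.9]
levelling deg [ 0.2  -0.41 -0.  ]
```

About 1.25 rad has been turned. Open, turn back, regrip.

```bash
python3 -m creep '[0,0,0,0,0,0,0,0,0,0,0,0,0,0,0,0,0,0,0,0,0,0,0,0]' 80; python3 -m creep '[-2.5,0,0,0.2,-0.4,5,0,0,0,0,0,6,0,0,0,0,0,6,0,0,0,0,0,6,0,0,0,0,0,6]'; python3 -m creep '[0,0,0,0,0,6,0,0,0,0,0,6,0,0,0,0,0,6,0,0,0,0,0,6,0,0,0,0,0,6]'; python3 -m creep '[0,0,0,0,0,6,0,0,0,0,0,6,0,0,0,0,0,0,0,0,0,0,0,0]'; python3 st.py .592 -.2225 .093
```

```text
clock: 6.33
tool_pos: [0.5926, -0.2214, 0.094]
eef_rot: [0.722, 0.692, 0.003, -0.0]
contact_force: [0.4, -0.7, 0.6]
opening: 0.862
clock: 6.75
tool_pos: [0.5925, -0.225, 0.094]
eef_rot: [0.879, 0.478, -0.001, 0.001]
contact_force: [-0.1, -0.4, -0.3]
opening: 0.909
clock: 7.17
tool_pos: [0.5932, -0.2252, 0.0946]
eef_rot: [0.976, 0.219, 0.0, 0.003]
contact_force: [0.1, 0.1, -0.9]
opening: 0.907
clock: 7.5
tool_pos: [0.594, -0.2249, 0.0952]
eef_rot: [0.994, 0.109, 0.001, 0.004]
contact_force: [-0.5, -0.3, 0.1]
opening: 0.909
t 7.5 p [ 0.594  -0.2249  0.0952] yaw 12.6 tilt xy of z [ 0.0029 -0.007 ] q [ 0.33  0.88 -0.08  1.65  0.12  0.61 -1.17] op 80.0 F [-0.5 -0.3  0.1] M [0.02 0.06 0.04]
delta tool mm [-1.4 -2.8  2.2]
levelling deg [ 0.43 -0.07 -0.  ]
```

Run:
```python
from plant import *
from h import *
s=snapshot("scene");t=snapshot("side")
a=s["color"][100:240,90:250,::-1];b=t["color"][170:310,250:410,::-1]
cv2.imwrite("pics/r1.png",cv2.resize(np.hstack([a,b]),None,fx=2.4,fy=2.4))
```

```text
(no output)
```

View pics/r1.png

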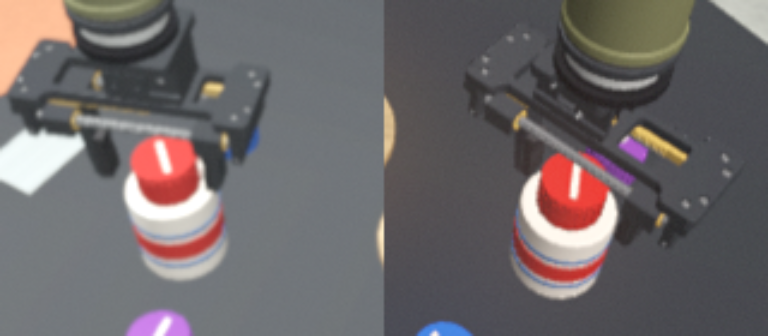

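The stripe has turned as expected: about 1.2 rad, and the lid is still seated. Re-centre, close, second twist.

```bash
python3 -m creep '[-1.4,-2.5,1.5,0.4,0,0,0,0,0,0,0,0]';python3 -m creep '[0,0,0,0,0,0,0,0,0,0,0,0,0,0,0,0,0,0,0,0,0,0,0,0,0,0,0,0,0,0]' 30 35;python3 -m creep '[0,0,0,0,0,0,0,0,0,0,0,0]';  python3 -m creep '[0,0,0,0,0,-5,0,0,0,0,0,-5,0,0,0,0,0,-5,0,0,0,0,0,-5,0,0,0,0,0,-5]';python3 st.py .592 -.2225 .093;python3 -m creep '[-1,0,0,0,0,-5,0,0,0,0,0,-5,0,0,0,0,0,-5,0,0,0,0,0,-5,0,0,0,0,0,-5]';python3 st.py .592 -.2225 .093
```

```text
clock: 7.77
tool_pos: [0.5919, -0.2225, 0.0935]
eef_rot: [0.994, 0.111, 0.001, -0.001]
contact_force: [0.3, 0.4, -0.1]
opening: 0.908
clock: 8.18
tool_pos: [0.5915, -0.2224, 0.0933]
eef_rot: [0.994, 0.111, 0.001, -0.001]
contact_force: [0.0, 0.8, 0.1]
opening: 0.583
clock: 8.35
tool_pos: [0.5915, -0.2223, 0.0933]
eef_rot: [0.994, 0.112, 0.001, -0.001]
contact_force: [-0.2, 0.7, -0.3]
opening: 0.578
clock: 8.77
tool_pos: [0.5913, -0.222, 0.0933]
eef_rot: [0.944, 0.33, 0.001, -0.001]
contact_force: [-0.3, 0.5, -1.2]
opening: 0.582
t 8.77 p [ 0.5913 -0.222   0.0933] yaw 38.6 tilt xy of z [0.0002 0.0025] q [ 0.4   0.89 -0.21  1.65  0.28  0.63 -0.85] op 51.2 F [-0.3  0.5 -1.2] M [ 0.07 -0.02 -0.28]
delta tool mm [0.3 0.8 0.3]
levelling deg [-0.1 -0.1  0. ]
clock: 9.18
tool_pos: [0.5919, -0.2222, 0.0933]
eef_rot: [0.845, 0.534, 0.002, -0.001]
contact_force: [1.0, 0.6, 0.2]
opening: 0.579
t 9.18 p [ 0.5919 -0.2222  0.0933] yaw 64.6 tilt xy of z [0.0032 0.004 ] q [ 0.47  0.9  -0.33  1.65  0.42  0.66 -0.53] op 50.9 F [1.  0.6 0.2] M [ 0.15 -0.01 -0.31]
delta tool mm [-0.3  0.2  0.3]
levelling deg [ 0.07 -0.29 -0.  ]
```

```bash
python3 -m creep '[0,0,0,0,-0.2,-5,0,0,0,0,0,-5,0,0,0,0,0,-5,0,0,0,0,0,-4]';python3 st.py .592 -.2225 .093;python3 -m creep '[0,0,0,0,0,-3,0,0,0,0,0,0]';python3 st.py .592 -.2225 .093
```

```text
clock: 9.52
tool_pos: [0.5923, -0.2222, 0.0934]
eef_rot: [0.742, 0.671, 0.002, 0.0]
contact_force: [-0.4, 1.2, -0.6]
opening: 0.576
t 9.52 p [ 0.5923 -0.2222  0.0934] yaw 84.3 tilt xy of z [0.0028 0.0017] q [ 0.52  0.91 -0.42  1.64  0.53  0.7  -0.27] op 50.7 F [-0.4  1.2 -0.6] M [ 0.11 -0.04 -0.28]
delta tool mm [-0.4 -0.3  0.4]
levelling deg [ 0.15 -0.11 -0.  ]
clock: 9.68
tool_pos: [0.5925, -0.2221, 0.0934]
eef_rot: [0.723, 0.691, 0.002, 0.0]
contact_force: [-0.8, 0.6, 0.2]
opening: 0.582
t 9.68 p [ 0.5925 -0.2221  0.0934] yaw 87.4 tilt xy of z [0.0032 0.0027] q [ 0.52  0.92 -0.44  1.64  0.54  0.7  -0.23] op 51.2 F [-0.8  0.6  0.2] M [ 0.15  0.04 -0.14]
delta tool mm [-0.4 -0.4  0.4]
levelling deg [ 0.17 -0.16 -0.  ]
```

```bash
python3 -m creep '[0,0,0,0,0,-3,0,0,0,0,0,-3]';python3 st.py;python3 -m creep '[0,0,0,0,0,-3,0,0,0,0,0,0]';python3 st.py .592 -.2225 .093
```

```text
clock: 9.85
tool_pos: [0.5925, -0.2221, 0.0934]
eef_rot: [0.686, 0.727, 0.002, 0.0]
contact_force: [0.9, 0.9, 0.3]
opening: 0.582
t 9.85 p [ 0.5925 -0.2221  0.0934] yaw 93.3 tilt xy of z [0.0033 0.0031] q [ 0.54  0.92 -0.47  1.64  0.57  0.72 -0.15] op 51.2 F [0.9 0.9 0.3] M [ 0.15 -0.08 -0.27]
clock: 10.02
tool_pos: [0.5926, -0.222, 0.0934]
eef_rot: [0.668, 0.744, 0.003, -0.0]
contact_force: [0.3, 1.1, 1.0]
opening: 0.578
t 10.02 p [ 0.5926 -0.222   0.0934] yaw 96.2 tilt xy of z [0.0035 0.0039] q [ 0.55  0.92 -0.48  1.64  0.58  0.72 -0.11] op 50.9 F [0.3 1.1 1. ] M [ 0.14 -0.   -0.47]
delta tool mm [-0.4 -0.7  0.4]
levelling deg [ 0.22 -0.2  -0.  ]
```

The moment rises to -0.47 N m, so the stop (2.5) is reached. Lifting straight and slowly.

```bash
python3 -m creep '[0,0,0,0,0,0.7,0,0,-3,0,0,0,0,0,-3,0,0,0]';python3 st.py;python3 -m creep '[0,0,-6,0,0,0,0,0,-8,0,0,0,0,0,-8,0,0,0,0,0,-8,0,0,0,0,0,-8,0,0,0]';python3 st.py; python3 -m creep '[0,0,-10,0,0,0,0,0,-10,0,0,0,0,0,-8,0,0,0,0,0,-6,0,0,0,0,0,0,0,0,0]';python3 st.py .49 .007 .15;python3 - <<'E'
from plant import *
from h import *
s=snapshot("scene");t=snapshot("side")
a=s["color"][60:260,90:330,::-1];b=t["color"][130:330,190:430,::-1]
cv2.imwrite("pics/r2.png",cv2.resize(np.hstack([a,b]),None,fx=1.6,fy=1.6))
E
```

```text
clock: 10.27
tool_pos: [0.5923, -0.2216, 0.0975]
eef_rot: [0.675, 0.738, 0.003, -0.001]
contact_force: [4.3, 1.5, -18.6]
opening: 0.578
t 10.27 p [ 0.5923 -0.2216  0.0975] yaw 95.1 tilt xy of z [0.0025 0.0054] q [ 0.55  0.92 -0.48  1.64  0.57  0.73 -0.12] op 50.9 F [  4.3   1.5 -18.6] M [-0.02 -1.33 -0.14]
clock: 10.68
tool_pos: [0.5906, -0.222, 0.1382]
eef_rot: [0.675, 0.738, 0.001, -0.002]
contact_force: [-0.5, -0.8, -0.2]
opening: 0.579
t 10.68 p [ 0.5906 -0.222   0.1382] yaw 95.1 tilt xy of z [-0.0021  0.0041] q [ 0.56  0.86 -0.51  1.62  0.54  0.81 -0.09] op 51.0 F [-0.5 -0.8 -0.2] M [-0.01 -0.1  -0.  ]
clock: 11.1
tool_pos: [0.5927, -0.2235, 0.1816]
eef_rot: [0.675, 0.738, 0.002, 0.002]
contact_force: [0.3, 0.2, -0.3]
opening: 0.582
t 11.1 p [ 0.5927 -0.2235  0.1816] yaw 95.1 tilt xy of z [0.0057 0.0002] q [ 0.58  0.81 -0.54  1.59  0.5   0.88 -0.06] op 51.2 F [ 0.3  0.2 -0.3] M [-0.07 -0.07 -0.02]
delta tool mm [238.7 -82.2  31.1]
levelling deg [0.32 0.02 0.  ]
```

View pics/r2.png

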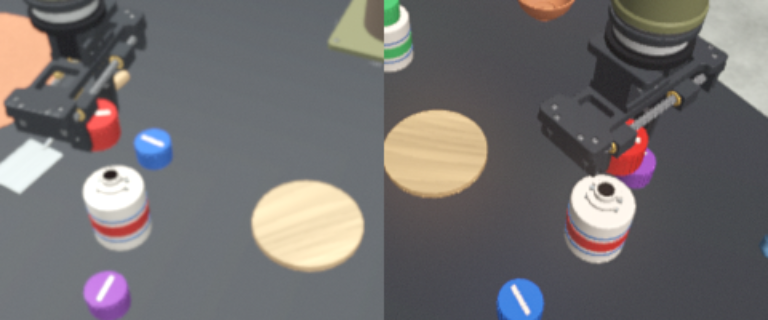

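The jar neck is bare and the lid hangs upright in the grip. The board is still empty where it was. Carrying it over the board.

```bash
python3 -m creep '[14,-5,0,0.2,0,0,20,-7,0,0,0,0,20,-7,0,0,0,0,20,-7,0,0,0,0,20,-7,0,0,0,0]';python3 -m creep '[20,-7,0,0,0,0,20,-7,0,0,0,0,20,-7,0,0,0,0,16,-5,0,0,0,0,8,-3,0,0,0,0]';python3 -m creep '[0,0,0,0,0,0,0,0,0,0,0,0]'; python3 st.py .49 .007 .15
```

```text
clock: 11.62
tool_pos: [0.5485, -0.1364, 0.176]
eef_rot: [0.679, 0.734, -0.002, -0.001]
contact_force: [0.4, 0.5, -0.4]
opening: 0.578
clock: 12.03
tool_pos: [0.5073, -0.0485, 0.1729]
eef_rot: [0.678, 0.735, -0.004, -0.005]
contact_force: [-0.5, 0.2, -1.1]
opening: 0.581
clock: 12.2
tool_pos: [0.5062, -0.0467, 0.1724]
eef_rot: [0.676, 0.736, -0.005, -0.006]
contact_force: [0.6, 0.8, -1.0]
opening: 0.577
t 12.2 p [ 0.5062 -0.0467  0.1724] yaw 94.9 tilt xy of z [-0.0146  0.0005] q [ 0.31  0.68 -0.49  1.96  0.52  0.65 -0.44] op 50.8 F [ 0.6  0.8 -1. ] M [-0.03 -0.13 -0.07]
delta tool mm [ 54.9 -11.3  22.7]
levelling deg [-0.83 -0.1   0.  ]
```

```bash
python3 -m creep '[14,-3,2,-0.3,0,0,16,-3,4,-0.3,0,0,14,-3,4,0,0,0,8,-2,4,0,0,0,0,0,0,0,0,0]';python3 -m creep '[0,0,0,0,0,0,0,0,0,0,0,0]'; python3 st.py .49 .007 .10
```

```text
clock: 12.62
tool_pos: [0.4938, -0.0016, 0.1567]
eef_rot: [0.681, 0.732, -0.001, 0.0]
contact_force: [0.4, 0.5, -0.4]
opening: 0.581
clock: 12.78
tool_pos: [0.4945, -0.0036, 0.1564]
eef_rot: [0.682, 0.732, -0.002, 0.0]
contact_force: [-0.5, 0.1, -0.7]
opening: 0.585
t 12.78 p [ 0.4945 -0.0036  0.1564] yaw 94.1 tilt xy of z [-0.0022 -0.0037] q [ 0.19  0.68 -0.44  2.02  0.55  0.55 -0.57] op 51.5 F [-0.5  0.1 -0.7] M [-0.04 -0.05 -0.03]
delta tool mm [11.1 -3.6 56.3]
levelling deg [-0.14  0.2  -0.  ]
```

Lower to about 50 mm over the table, then check the lid's height in the pictures.

```bash
python3 -m creep '[9,-3,10,0,0.2,0,0,0,15,0,0,0,0,0,15,0,0,0,0,0,14,0,0,0,0,0,10,0,0,0]';python3 -m creep '[0,0,6,0,0,0,0,0,0,0,0,0,0,0,0,0,0,0]'; python3 st.py .49 .007 .022;python3 - <<'E'
from plant import *
from h import *
st=get_state();p=st["tool_pos"]
o=[]
for c in("scene","side"):
    s=snapshot(c);im=s["color"][:,:,::-1].copy()
    for dz,col in((-.008,(255,255,0)),):
        q=proj(s,solid(p[0],p[1],.026,p[2]+dz,p[2]+dz+.034)).round().astype(int)
        for x,y in q: im[y,x]=col
    u,v=proj(s,[p])[0].astype(int);o.append(cv2.resize(im[v-60:v+60,u-60:u+60],(400,400),interpolation=cv2.INTER_NEAREST))
cv2.imwrite("pics/r3.png",np.hstack(o))
E
```

```text
clock: 13.2
tool_pos: [0.4963, -0.0011, 0.0926]
eef_rot: [0.685, 0.728, 0.002, 0.003]
contact_force: [0.0, -0.1, -0.4]
opening: 0.583
clock: 13.45
tool_pos: [0.4966, -0.0042, 0.0847]
eef_rot: [0.687, 0.727, 0.0, 0.004]
contact_force: [0.1, 0.6, -0.6]
opening: 0.58
t 13.45 p [ 0.4966 -0.0042  0.0847] yaw 93.2 tilt xy of z [ 0.0054 -0.0048] q [ 0.1   0.8  -0.3   2.07  0.66  0.36 -0.69] op 51.0 F [ 0.1  0.6 -0.6] M [-0.03 -0.06 -0.03]
delta tool mm [11.8 -6.3 62.6]
levelling deg [0.29 0.29 0.  ]
```

View pics/r3.png

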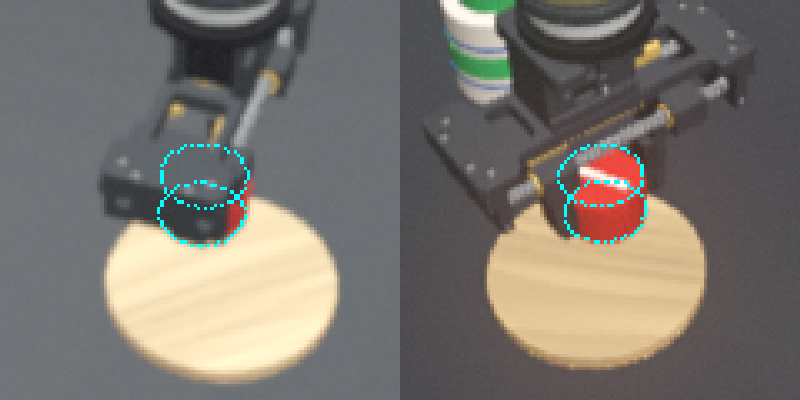

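The overlay of the predicted lid (TCP minus 8 mm) matches the side view, so it has not slid noticeably. It is about 12 mm short of the middle. Correcting while lowering.

```bash
python3 -m creep '[11,-6,8,0.2,0.2,0,0,0,10,0,0,0,0,0,10,0,0,0,0,0,6,0,0,0,0,0,0,0,0,0]';python3 -m creep '[0,0,0,0,0,0]'; python3 st.py .49 .007 .022
```

```text
clock: 13.97
tool_pos: [0.4937, 0.0069, 0.0534]
eef_rot: [0.688, 0.726, 0.004, 0.004]
contact_force: [0.2, 0.2, -0.7]
opening: 0.587
clock: 14.05
tool_pos: [0.4939, 0.0068, 0.0537]
eef_rot: [0.688, 0.726, 0.004, 0.004]
contact_force: [0.6, 0.4, -0.4]
opening: 0.582
t 14.05 p [0.4939 0.0068 0.0537] yaw 93.1 tilt xy of z [0.0114 0.0008] q [ 0.02  0.85 -0.21  2.1   0.71  0.25 -0.75] op 51.2 F [ 0.6  0.4 -0.4] M [-0.03 -0.05 -0.02]
delta tool mm [ 0.4 -4.2 31.7]
levelling deg [ 0.65 -0.01 -0.  ]
```

```bash
python3 -m creep '[0,-3,7,0.6,0,0,0,0,7,0,0,0,0,0,6,0,0,0,0,0,0,0,0,0]'; python3 st.py .49 .007 .020
```

```text
clock: 14.38
tool_pos: [0.4921, 0.0064, 0.0335]
eef_rot: [0.688, 0.726, 0.001, 0.001]
contact_force: [-0.4, 0.5, -0.6]
opening: 0.586
t 14.38 p [0.4921 0.0064 0.0335] yaw 93.1 tilt xy of z [0.0033 0.001 ] q [ 0.    0.89 -0.18  2.1   0.72  0.21 -0.77] op 51.6 F [-0.4  0.5 -0.6] M [-0.05 -0.05  0.  ]
delta tool mm [ 0.7 -2.2 13.5]
levelling deg [ 0.19 -0.05 -0.  ]
```

```bash
python3 -m creep '[0,-2,5,0.2,0,0,0,0,4,0,0,0,0,0,0,0,0,0]'; python3 st.py .49 .007 .020; python3 -m creep '[0,0,2,0,0,0,0,0,0,0,0,0]'; python3 st.py .49 .007 .020
```

```text
clock: 14.63
tool_pos: [0.4898, 0.0063, 0.0232]
eef_rot: [0.688, 0.726, -0.0, -0.001]
contact_force: [0.0, -0.4, -0.3]
opening: 0.576
t 14.63 p [0.4898 0.0063 0.0232] yaw 93.1 tilt xy of z [-0.0011  0.0006] q [-0.01  0.91 -0.15  2.1   0.73  0.18 -0.78] op 50.7 F [ 0.  -0.4 -0.3] M [-0.08 -0.12  0.03]
delta tool mm [0.7 0.2 3.2]
levelling deg [-0.06 -0.04  0.  ]
clock: 14.8
tool_pos: [0.4898, 0.0062, 0.0209]
eef_rot: [0.688, 0.726, -0.0, -0.001]
contact_force: [-0.3, 0.5, 1.1]
opening: 0.58
t 14.8 p [0.4898 0.0062 0.0209] yaw 93.1 tilt xy of z [-0.0012  0.0003] q [-0.02  0.92 -0.15  2.1   0.73  0.17 -0.78] op 51.0 F [-0.3  0.5  1.1] M [ 0.04 -0.04 -0.02]
delta tool mm [0.8 0.3 0.9]
levelling deg [-0.07 -0.02  0.  ]
```

```bash
python3 -m creep '[0,0,1,0,0,0,0,0,0,0,0,0]'; python3 st.py .49 .007 .020
```

```text
clock: 14.97
tool_pos: [0.4898, 0.0061, 0.0209]
eef_rot: [0.688, 0.726, -0.0, -0.0]
contact_force: [-0.2, -0.1, 1.1]
opening: 0.579
t 14.97 p [0.4898 0.0061 0.0209] yaw 93.1 tilt xy of z [-0.0004 -0.0002] q [-0.02  0.92 -0.14  2.1   0.74  0.17 -0.78] op 50.9 F [-0.2 -0.1  1.1] M [ 0.14 -0.   -0.03]
delta tool mm [0.9 0.2 0.9]
levelling deg [-0.02  0.01 -0.  ]
```

The height stopped changing and the vertical force stepped up by about 1.7 N, so the lid is on the board. Release and rise.

```bash
python3 -m creep '[0,0,0,0,0,0,0,0,0,0,0,0,0,0,0,0,0,0,0,0,0,0,0,0]' 58; python3 -m creep '[0,0,0,0,0,0,0,0,0,0,0,0,0,0,0,0,0,0,0,0,0,0,0,0]' 80; python3 st.py; python3 -m creep '[0,0,-8,0,0,0,0,0,-12,0,0,0,0,0,-15,0,0,0,0,0,-15,0,0,0,0,0,-15,0,0,0]';python3 -m creep '[0,0,-20,0,0,0,0,0,-20,0,0,0,-15,0,-20,0,0,0,-20,0,-15,0,0,0,-20,0,0,0,0,0]';python3 -m creep '[-25,0,0,0,0,0,-25,0,0,0,0,0,-15,0,0,0,0,0,0,0,0,0,0,0,0,0,0,0,0,0]';python3 st.py;python3 - <<'E'
from plant import *
from h import *
for c in("scene","side"):
    s=snapshot(c);im=s["color"][:,:,::-1].copy();cv2.imwrite(f"pics/end_{c}.png",im)
    u,v=(282,200) if c=="scene" else (222,225)
    h=cv2.cvtColor(s["color"],cv2.COLOR_RGB2HSV).astype(int);red=((h[...,0]<8)|(h[...,0]>170))&(h[...,1]>110)&(h[...,2]>60)
    red=cv2.morphologyEx(red.astype(np.uint8),cv2.MORPH_CLOSE,np.ones((5,5)));m=blob(red,(u,v-8),30)
    w=(h[...,0]>8)&(h[...,0]<28)&(h[...,1]>40)&(h[...,2]>120)
    b=blob(w,(u,v),30)
    print(c,"lid",fit([(s,m)],.026,.012,.046,[.49,.007]),"board",fit([(s,b)],.075,0,.012,[.49,.007]))
    print("green",[(d["xy"],d["score"]) for d in find_in("green_lid",c)])
a,b=[cv2.resize(cv2.imread(f"pics/end_{c}.png"),(400,300)) for c in("scene","side")];cv2.imwrite("pics/end.png",np.hstack([a,b]))
E
```

```text
clock: 15.3
tool_pos: [0.4903, 0.0064, 0.0214]
eef_rot: [0.688, 0.726, 0.0, 0.0]
contact_force: [-0.3, -0.6, 0.6]
opening: 0.66
clock: 15.63
tool_pos: [0.4903, 0.0063, 0.0211]
eef_rot: [0.688, 0.726, 0.0, 0.0]
contact_force: [0.5, 0.6, 0.7]
opening: 0.904
t 15.63 p [0.4903 0.0063 0.0211] yaw 93.1 tilt xy of z [0.0008 0.0004] q [-0.02  0.92 -0.15  2.1   0.74  0.17 -0.78] op 79.6 F [0.5 0.6 0.7] M [-0.07 -0.08  0.02]
clock: 16.05
tool_pos: [0.4879, 0.0061, 0.0876]
eef_rot: [0.687, 0.726, -0.003, -0.002]
contact_force: [0.1, 0.4, -0.2]
opening: 0.907
clock: 16.47
tool_pos: [0.4919, -0.0449, 0.172]
eef_rot: [0.683, 0.73, -0.0, -0.001]
contact_force: [-0.0, 0.3, 1.1]
opening: 0.91
clock: 16.88
tool_pos: [0.4954, -0.118, 0.1767]
eef_rot: [0.686, 0.728, -0.0, 0.002]
contact_force: [1.2, 1.0, 0.8]
opening: 0.907
t 16.88 p [ 0.4954 -0.118   0.1767] yaw 93.4 tilt xy of z [ 0.0028 -0.0034] q [ 0.46  0.67 -0.51  1.97  0.54  0.64 -0.35] op 79.8 F [1.2 1.  0.8] M [-0.01 -0.12 -0.06]
scene lid (array([0.48645487, 0.00703702]), array([-1.6, -1.6,  1.4,  1.2])) board (array([0.48771182, 0.00884426]), array([ 0.4,  0.2, -0.4, -0.1]))
green [([390.2, 222.1], 0.9)]
side lid (array([0.48630565, 0.00183911]), array([-1.6, -5.1,  1.8,  1.7])) board (array([0.49056923, 0.0033936 ]), array([-0.6, -4.4,  0.6,  1. ]))
green [([191.2, 133.1], 0.84)]
```

View pics/end.png

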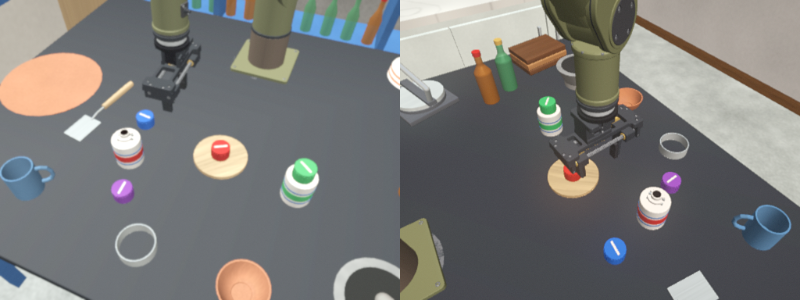

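The scene picture shows the red lid flat and upright, stripe up, in the middle of the board (lid at ~(220,150), board at ~(220,156) in the half-size view). The green lid is unmoved and the gripper is clear of everything.

```bash
python3 -m creep '[0,0,0,0,0,0,0,0,0,0,0,0,0,0,0,0,0,0]'; python3 -c "
from plant import *
print(finish_job())"
```

```text
clock: 17.33
tool_pos: [0.4957, -0.1126, 0.1765]
eef_rot: [0.682, 0.731, 0.0, 0.001]
contact_force: [-0.3, -0.4, -0.9]
opening: 0.908
the job is handed in; nothing more can be done
None
```

I unscrewed the red lid with two regripped anticlockwise twists of about 72° and 83°, until the torque rose to 0.47 N m at the stop. I then lifted it straight off, carried it over, set it down on the round board and let go. I handed the job in at about 17.3 s, and no verdict was reported.

**Last checks:** The lid stands right way up on the board. Its centre is about 2–5 mm from the board's centre in both cameras. The green lid is where it started, and the gripper is clear of everything.

**Disagreements:**
- The side camera's final fit was poor, up to 5 px off, because the gripper partly hid the lid and board.
- The two cameras differ by about 5 mm on absolute position, but both put the lid near the board's centre.
- While lifting off the jar the wrist force briefly reached 19 N. The overlay of the lid's predicted position showed no visible slip in the grip.

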